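# Crank the latch-fixture jack up to its height gauge

## Robot

A 6-joint arm with a two-finger parallel gripper is mounted at the origin on the work surface. World frame = base frame: x ahead of the robot, y to its left, z up, the work surface at z = 0. Lengths are in mm, angles in rad, forces in N, time in s.
With the tool pointing down it reaches from about 375 to 750 mm from the base axis. Payload 9 kg.
Tool frame: the origin (TCP) lies midway between the tips of the shut fingers; the grasp point (between the pads) lies 19 mm behind it; z points along the fingers, y is the direction in which the jaws open and shut (so a half turn about z gives the same grasp; the last joint's range is limited). The gripper opens to 85 mm and grips with 20 to 120 N. Pads are 22 mm wide; open, the fingers measure 114 mm over their backs; the gripper's body (76 mm by 85 mm) begins 54 mm behind the grasp point. The pads swing forward as they close: fully open they stand 13 mm farther back than shut.
Start: joints at [-1.481, 0.104, 0.097, 1.564, 0, 1.353], TCP at [181.787, -571.83, 231.331] pointing down, gripper open.
Joint ranges: [-2.99, 2.99], [-0.84, 1.86], [-1.1, 1.16], [-1.84, 2.11], [-1.51, 1.56], [-3.14, 3.14]. Speed limits (rad/s): [2.22, 2.22, 2.57, 3.14, 3.14, 3.14].

## Interface

Orientations are given as a rotation vector (axis times angle).
In Python, from bench import manip, read_camera, calibration gives the robot as it stands.
- The arm moves only by the tool send_rows, never from a script. Its arguments are lists of equal length, an entry for each row: "jaw": the finger opening in m, from 0 to 0.0854; "xyz": the shift along the world's x, y, z in m, a list of three; "rotation": the turn, a rotation vector about the world's x, y, z in degrees, a list of three. In form: {"jaw": [jaw, ...], "xyz": [[x, y, z], ...], "rotation": [[ax, ay, az], ...]}. A call has 1 to 8 rows; each row shifts and turns the commanded pose from where the row before left it; what a row does not reach is not made up. A row lasts 1/10 s, in which the tool goes at most 50 mm and 8.59 degrees, less where a joint would pass 70% of its speed; a pose out of reach is approached as far as the arm can. A call with a gripper value outside its range is refused whole. The fingers move at their own pace and stop on an object; "grip_force" is the grip in N (left out, the last holds). Time passes only in rows, so rows that do not move let the fingers close. It gives the time, the measured TCP pose, the force and the opening at its end, in the units of the state.
- manip.observe(): the state, without advancing time (a new reading comes with each control period).
- read_camera(name): name is "scene" or "top" or "wrist"; returns the picture (400x640x3 uint8, blue, green, red); there is no depth.
- calibration(name): a dict with "fx", "fy", "cx", "cy" (pixels), "R" (3x3) and "t" (3): a world point X has camera coordinates R X + t. Camera axes: x right, y down, z forward; pixel columns grow to the right and rows downward; lengths in mm; the calibration is good to about 2 mm. A picture is of the moment at which its call begins: read the wrist's pose just before it. calibration takes no time and is no camera call; for the wrist camera it gives the pose at the moment of the call.
- manip.finish_job(): hands the job in, once; it reports no verdict.
The state is a dict: "time_s": time; "qpos": joint angles; "qvel": joint speeds; "joint_torque": joint torques, N m; "tcp_pos": TCP position; "ee_rot": TCP orientation; "force": force on the tool from outside, world axes, zero at the start; "ft_torque": the same for the moment, N m; "finger_gap": finger opening in mm.
Only numpy, scipy, OpenCV 4.12 (cv2) and the standard library are available. Lean on these libraries where they do the work, as an engineer would, in place of code of your own. Each camera call takes 0.05 s, during which the arm holds its last target. There are 200 camera calls.

## Task

Fit the loose crank fully down onto the square shaft of the screw jack and, holding it by its red handle, wind it clockwise until the rising anvil has pushed the height gauge's sprung nose about halfway in, never all the way to its stop. Turn the shaft with the crank only, do not force or jam it, and do not push on the jack or gauge with the gripper. Leave the crank fitted and let go of it, and leave the three latch parts lying where they are.

Things in the scene. Friction and masses are not known exactly. Their poses are not given: they have to be found in the camera images.
- crank: Loose steel crank, 0.33 kg, lying handle up, as it is fitted (any of four yaws). Dark hub 40 x 40 x 30 mm with a 21.5 mm square through hole parallel to its sides. Origin: centre of hub's underside, z up. From the +x face a bar 18 mm wide, 22 to 30 mm above the underside, runs to 86 mm along +x and bears the red handle at 70 mm. The hub's y sides are free to grip; balance point 13 mm along +x.
- handle_mid (a point): Point on the axis of the crank's red round handle, halfway up it: 70 mm from the hub's axis, 52.5 mm above the hub's underside. The handle is 24 mm across, 44 mm tall (30 to 74 mm above the hub's underside) and spins freely about its own upright axis. On the shaft the crank has about 5 degrees of play either way.
- shaft_seat (a point): Centre of the shoulder, 165 mm above the shelf on the shaft's upright axis, where the crank hub's underside rests when fully down. Above it a bright 20 mm square, 25 mm tall, top 6 mm tapered to 12 mm; below it a 34 mm round collar 18 mm tall. Turns with the shaft; x, y square to the square's faces. Clockwise from above raises the anvil 20 mm a turn; it needs about 0.4 to 1.8 turns.
- jack: Fixed green screw jack. Base plate 270 x 130 x 14 mm (x -65 to 205 mm), gear housing 90 x 90 x 139 mm high with a boss to 147 mm round the shaft. Origin on the shelf under the shaft's axis; the anvil is 140 mm along +x. Only the shaft stands above the shaft_seat height. Stiff, self-locking: 9 N at the crank handle turns it unloaded (less when paused), plus 2 N per mm that the gauge nose is pressed in.
- anvil: Steel anvil disc on the jack's lifting stem, 60 mm across, 10 mm thick. Origin: centre of its flat top face. Rises along z, 20 mm for each clockwise turn of the shaft; its 40 mm of travel is more than needed.
- bridge: Orange bar 36 x 136 x 20 mm on two posts over the anvil. In it a bright upright barrel with a sprung steel nose, 18 mm across, red band, pointing down. Origin: the nose's nominal tip, 24 mm below the bar; clamped by hand, so the true tip is up to 5 mm higher or lower. The nose yields upward 5 mm to its stop at 45 N per mm: halfway is 2.5 mm, 110 N, about 5 N extra at the crank handle.
- rotor: Loose bronze latch rotor, 48 mm disc with two jaws, 12 mm thick, lying flat; origin under the disc's centre. Leave alone.
- bezel: Loose grey plastic handle bezel, frame 85 x 50 x 14 mm, lying flat; origin under its centre. Leave alone.
- lever: Loose silver zinc lock lever, about 88 mm long, 20 mm high at its bent end, lying flat; origin under its middle. Leave alone.
There are look-alikes about, which are no part of the job. There is more than one size of the crank; the job needs the largest.

How it is judged:
By the outcome, as a careful person would: the job done as asked, in the order asked, and still so for the second after the job is handed in, with the robot touching nothing.
It also fails if it takes over 70 s, if anything falls off the work surface, if the arm or the gripper's body presses on something with over 40 N, if the wrist force passes 120 N, or if a joint passes its speed limit or range.

## Working session

There is one attempt and no reset: what is moved stays moved. The work goes in short steps, Python scripts to look and compute and a tool call to move; the robot and the scene stay as the last step left them, time stands still between calls to the robot, and variables do not carry over. Pictures are saved under pics/ and viewed, about 8 in all and at most 12, crops included, and the job is handed in when it is done.

Besides the shell and the picture viewer there is one more tool, called after "Call:" as a command line: name --argument value ..., lists and objects as JSON in quotes. send_rows: Moves the arm, as the interface text tells. Its arguments: {"type":"object","properties":{"jaw":{"type":"array","items":{"type":"number"}},"xyz":{"type":"array","items":{"type":"array","items":{"type":"number"}}},"rotation":{"type":"array","items":{"type":"array","items":{"type":"number"}}},"grip_force":{"type":"number"}},"required":["jaw","xyz","rotation"]}

```bash
ls; mkdir -p pics; python3 - <<'E'
from bench import manip, read_camera, calibration
import cv2
s=manip.observe(); print(s)
for n in("scene","top"):
    cv2.imwrite(f"pics/{n}0.png",read_camera(n)); c=calibration(n); print(n,c)
E
```

```text
pics
{'time_s': 0.0, 'qpos': array([-1.48069558e+00,  1.04724387e-01,  9.64460457e-02,  1.56392822e+00,
        1.40986444e-05,  1.35310798e+00]), 'qvel': array([ 7.30987882e-05,  1.20862863e-03,  2.02559594e-03,  1.25691722e-03,
       -3.36756967e-04,  7.44588239e-04]), 'joint_torque': array([-3.34345081e-03, -5.56930876e+01,  5.03649580e+01,  1.68820471e-02,
       -4.46209333e-04, -8.47800720e-06]), 'tcp_pos': array([ 181.75866927, -571.43537156,  230.49487646]), 'ee_rot': array([-3.10307417e+00, -4.81352238e-01, -1.63247332e-04]), 'force': array([-0.53682569, -0.67770773,  0.20054552]), 'ft_torque': array([-0.00409093, -0.00561063, -0.01256798]), 'finger_gap': 85.70234914675926}
scene {'fx': 485.13193337183435, 'fy': 485.13193337183435, 'cx': 317.0111088579277, 'cy': 198.43433542959005, 'R': array([[-0.46492723,  0.88501588, -0.02428099],
       [ 0.52356992,  0.25272542, -0.81363653],
       [-0.71394482, -0.39099457, -0.58086663]]), 't': array([ 313.33561001, -151.2312339 , 1412.53606817])}
top {'fx': 398.7025044779024, 'fy': 398.7025044779024, 'cx': 320.6183354399904, 'cy': 198.58972167528384, 'R': array([[ 0.02736338, -0.99961948, -0.00348489],
       [-0.9815967 , -0.02621058, -0.18915845],
       [ 0.18899513,  0.00859678, -0.98194039]]), 't': array([-78.33466649, 549.26120522, 787.80186777])}
```

View pics/scene0.png

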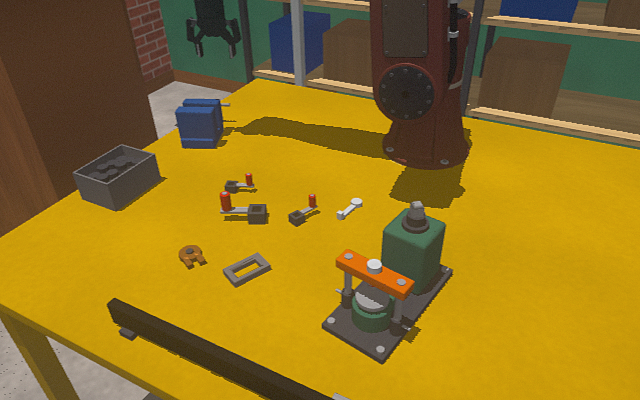

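View pics/top0.png

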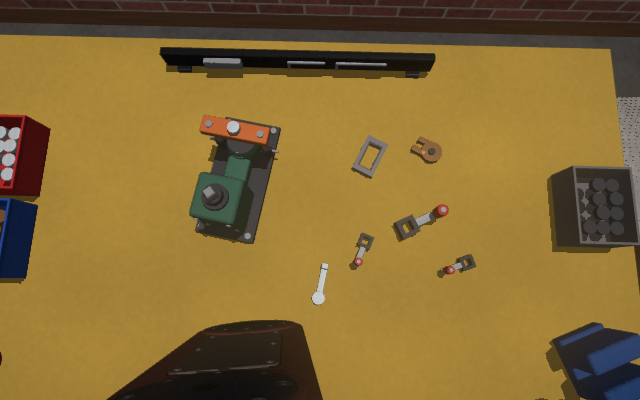

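The scene view shows the largest crank with its hub near (258,213), its red handle near (226,202), and the jack shaft near (417,215). In the top view the hub is near (406,227), the handle near (441,210) and the shaft near (215,195). Next I'll get coarse positions from these.

```bash
cat > h.py <<'E'
import numpy as np, cv2
from bench import manip, read_camera, calibration
def ray(c,u,v):
    R=np.array(c["R"]);t=np.array(c["t"]);o=-R.T@t
    d=R.T@np.array([(u-c["cx"])/c["fx"],(v-c["cy"])/c["fy"],1]); return o,d
def onz(c,u,v,z):
    o,d=ray(c,u,v); return o+d*(z-o[2])/d[2]
def proj(c,X):
    p=np.array(c["R"])@np.array(X,float)+np.array(c["t"]); return np.array([c["fx"]*p[0]/p[2]+c["cx"],c["fy"]*p[1]/p[2]+c["cy"]])
def tri(c1,p1,c2,p2):
    o1,d1=ray(c1,*p1);o2,d2=ray(c2,*p2)
    s=np.linalg.lstsq(np.stack([d1,-d2],1),o2-o1,rcond=None)[0]
    a=o1+s[0]*d1;b=o2+s[1]*d2; return (a+b)/2,np.linalg.norm(a-b)
def red(im):
    h=cv2.cvtColor(im,cv2.COLOR_BGR2HSV); return (((h[...,0]<6)|(h[...,0]>174))&(h[...,1]>170)&(h[...,2]>90)).astype(np.uint8)
E
python3 - <<'E'
from h import *
T=calibration("top");S=calibration("scene");W=calibration("wrist")
print("handle top",onz(T,441.5,210,74),"hub top",onz(T,406,227,30),"shaft top",onz(T,209,191,190), tri(T,(209,191),S,(417,204)))
print("nose/barrel",tri(T,(233,127),S,(374,265)),"handle",tri(T,(441.5,210),S,(225.5,194)))
s=manip.observe()
print("cam pos",ray(W,320,200),"tcp",s["tcp_pos"],W)
im=read_camera("top"); cv2.imwrite("pics/topc.png",cv2.resize(im[100:260,180:480],None,fx=2.66,fy=2.66,interpolation=cv2.INTER_CUBIC))
E
```

```text
handle top [ 529.90014028 -310.58622525   74.        ] hub top [ 498.63629485 -247.01381698   30.        ] shaft top [533.04301914 132.47918045 190.        ] (array([533.59633558, 133.78781153, 186.72062097]), np.float64(0.7035810865297719))
nose/barrel (array([670.69208924, 109.59846476, 143.59705713]), np.float64(0.34206811926663916)) handle (array([ 530.2722657 , -311.22509101,   71.26088713]), np.float64(0.3852656757891435))
cam pos (array([ 248.04655274, -549.31186829,  374.08022205]), array([-0.27485338, -0.08655448, -0.95769939])) tcp [ 181.75002657 -571.47961471  230.55477548] {'fx': 338.28006753979105, 'fy': 338.28006753979105, 'cx': 319.9822108216107, 'cy': 194.93510075747366, 'R': array([[ 3.02583327e-01, -9.53122638e-01, -7.53480614e-04],
       [-9.16649741e-01, -2.91220866e-01,  2.73758397e-01],
       [-2.61144754e-01, -8.21440487e-02, -9.61798197e-01]]), 't': array([-598.33446582,  -35.00687157,  379.44303848])}
```

View pics/topc.png

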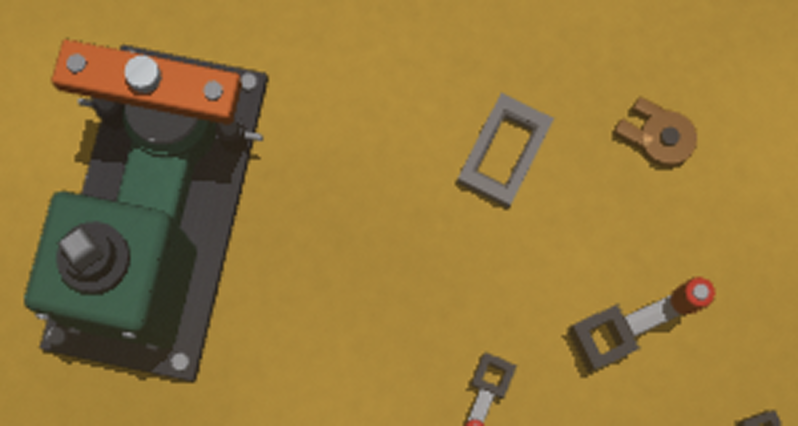

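The crop shows the crank hub at crop pixel (603,338) with the handle at (699,292), and the shaft square at (77,246), yawed relative to the housing. Hub-to-handle comes out at 71 mm and shaft-to-barrel at 139 mm, which match the sizes given. I'm moving above the crank now for a closer wrist view.

Call:
send_rows --jaw '[0.0854,0.0854,0.0854,0.0854,0.0854,0.0854,0.0854,0.0854]' --xyz '[[0.026,0.027,0],[0.026,0.027,0],[0.026,0.027,0],[0.026,0.027,0],[0.026,0.027,0],[0.026,0.027,0],[0.026,0.027,0],[0.026,0.027,0]]' --rotation '[[0,0,8.2],[0,0,8.2],[0,0,8.2],[0,0,8.2],[0,0,8.2],[0,0,8.2],[0,0,8.2],[0,0,8.2]]'

```text
time_s: 0.95
tcp_pos: [390.6, -354.5, 231.2]
ee_rot: [-2.343, -2.093, -0.0]
force: [0.7, -1.0, 1.0]
finger_gap: 85.5
```

Call:
send_rows --jaw '[0.0854,0.0854,0.0854,0.0854,0.0854,0.0854]' --xyz '[[0.026,0.027,0],[0.026,0.027,0],[0.026,0.027,0],[0.026,0.027,0],[0,0,0],[0,0,0]]' --rotation '[[0,0,8.2],[0,0,8.2],[0,0,8.2],[0,0,8.2],[0,0,0],[0,0,0]]'

```text
time_s: 1.55
tcp_pos: [494.0, -247.3, 231.0]
ee_rot: [-1.663, -2.665, 0.0]
force: [-0.3, -0.6, -0.0]
finger_gap: 85.4
```

```bash
python3 - <<'E'
from h import *
s=manip.observe();c=calibration("wrist");im=read_camera("wrist")
np.savez("w1.npz",im=im,**{k:np.array(v) for k,v in c.items()})
print(s["time_s"],s["tcp_pos"],s["ee_rot"],s["qpos"],s["force"],proj(c,[498.6,-247,30]))
cv2.imwrite("pics/w1.png",im)
E
```

```text
1.55 [ 493.96893166 -247.2620905   231.00185764] [-1.66298550e+00 -2.66468335e+00  2.07447523e-04] [-7.00798677e-01 -4.06532045e-02 -5.08574297e-02  1.56113199e+00
 -2.11105573e-04  4.15081673e-01] [-0.34171513 -0.59636391 -0.02507955] [323.60388793 171.04852538]
```

View pics/w1.png

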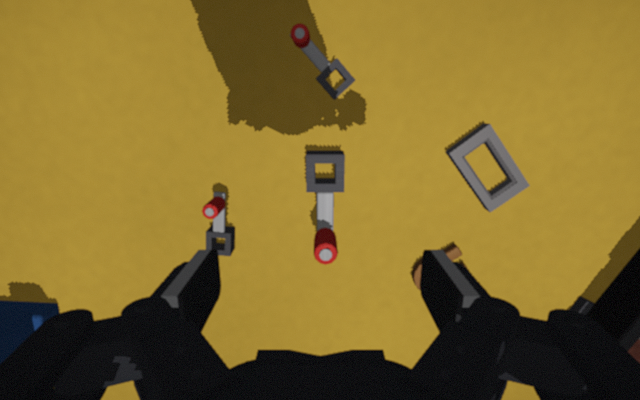

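The wrist view shows the crank hub's top face spanning about (306–344, 152–192) with the handle top at (326,255). The small cranks are at (335,78) and (221,240). I'll measure the hub edges precisely.

```bash
python3 - <<'E'
from h import *
d=np.load("w1.npz");im=d["im"];c={k:d[k] for k in("fx","fy","cx","cy","R","t")}
x0,y0,x1,y1=296,140,356,200
h=cv2.cvtColor(im,cv2.COLOR_BGR2HSV)
for r in (155,172,186): print(r,[tuple(int(q) for q in h[r,x]) for x in range(300,350,3)])
m=((h[...,1]<70)&(h[...,2]>60)&(h[...,2]<130)).astype(np.uint8);m[:y0]=0;m[y1:]=0;m[:,:x0]=0;m[:,x1:]=0
cs,_=cv2.findContours(m,cv2.RETR_CCOMP,cv2.CHAIN_APPROX_NONE)
for k in sorted(cs,key=cv2.contourArea)[-3:]:
    P=np.array([onz(c,*p[0],30)[:2] for p in k],np.float32); print(cv2.contourArea(k),cv2.minAreaRect(k),cv2.minAreaRect(P),P.mean(0))
r=red(im); print(onz(c,325.7,255,74))
hb=onz(c,325,171,30); ht=onz(c,325.7,255,74); print(hb,np.linalg.norm((ht-hb)[:2]),np.degrees(np.arctan2(*(ht-hb)[1::-1])))
E
```

```text
155 [(22, 172, 176), (23, 174, 176), (14, 41, 81), (130, 10, 73), (128, 14, 75), (120, 17, 77), (132, 17, 77), (130, 10, 74), (120, 10, 75), (126, 17, 76), (120, 13, 77), (130, 10, 75), (128, 13, 78), (128, 13, 79), (120, 23, 78), (22, 157, 161), (23, 173, 175)]
172 [(23, 170, 175), (23, 172, 175), (16, 54, 89), (120, 9, 81), (120, 12, 83), (20, 141, 119), (22, 175, 147), (22, 174, 160), (22, 172, 148), (22, 182, 136), (22, 182, 150), (22, 185, 98), (120, 16, 78), (130, 9, 84), (115, 18, 84), (22, 166, 166), (22, 173, 177)]
186 [(22, 171, 174), (22, 173, 175), (20, 118, 132), (120, 12, 83), (120, 13, 81), (126, 15, 83), (120, 15, 84), (120, 15, 84), (125, 18, 84), (130, 9, 83), (120, 12, 84), (120, 12, 85), (128, 12, 84), (128, 12, 84), (116, 24, 86), (22, 166, 175), (22, 172, 175)]
472.5 ((324.5, 173.0), (23.0, 22.0), 0.0) ((500.47509765625, -248.50421142578125), (23.991456985473633, 23.35784912109375), 26.046375274658203) [ 500.45752 -248.64482]
1338.0 ((324.5, 176.5), (45.0, 37.0), 90.0) ((502.22906494140625, -252.29049682617188), (38.62474822998047, 47.56137466430664), 27.114362716674805) [ 500.7922 -250.1375]
[ 532.72080047 -312.70012575   74.        ]
[ 499.87937111 -246.31758427   30.        ] 74.06214482489428 -63.677020409368794
```

Call:
send_rows --jaw '[0.0854,0.0854,0.0854,0.0854,0.0854,0.0854,0.0854,0.0854]' --xyz '[[0.006,-0.001,-0.03],[0,0,-0.035],[0,0,-0.035],[0,0,-0.035],[0,0,-0.035],[0,0,-0.03],[0,0,-0.02],[0,0,-0.008]]' --rotation '[[0,0,0],[0,0,0],[0,0,0],[0,0,0],[0,0,0],[0,0,0],[0,0,0],[0,0,0]]'

```text
time_s: 2.4
tcp_pos: [497.7, -248.9, 0.9]
ee_rot: [-1.666, -2.659, -0.001]
force: [-0.9, 0.5, -0.3]
finger_gap: 85.1
```

Call:
send_rows --jaw '[0.06,0.03,0.03,0.03,0.03,0.03]' --xyz '[[0,0,0],[0,0,0],[0,0,0],[0,0,0],[0,0,0],[0,0,0]]' --rotation '[[0,0,0],[0,0,0],[0,0,0],[0,0,0],[0,0,0],[0,0,0]]' --grip_force 60

```text
time_s: 3.0
tcp_pos: [500.8, -249.8, 5.1]
ee_rot: [1.663, 2.662, -0.001]
force: [0.1, -0.5, 5.9]
finger_gap: 39.0
```

Call:
send_rows --jaw '[0.03,0.03,0.03,0.03,0.03,0.03,0.03,0.03]' --xyz '[[0,0,0.015],[0,0,0.03],[0,0,0.04],[0,0,0.04],[0,0,0.04],[0.006,0.03,0.04],[0.007,0.035,0.04],[0.007,0.035,0.015]]' --rotation '[[0,0,0],[0,0,0],[0,0,0],[0,0,0],[0,0,0],[0,0,0],[0,0,0],[0,0,0]]'

```text
time_s: 3.8
tcp_pos: [520.0, -151.0, 265.6]
ee_rot: [1.662, 2.659, 0.0]
force: [0.8, -0.2, -4.1]
finger_gap: 39.1
```

Call:
send_rows --jaw '[0.03,0.03,0.03,0.03,0.03,0.03,0.03,0.03]' --xyz '[[0.007,0.035,0],[0.007,0.035,0],[0.007,0.035,0],[0.007,0.035,0],[0.007,0.035,0],[0.005,0.025,0],[0.003,0.015,0],[0,0,0]]' --rotation '[[0,0,0],[0,0,0],[0,0,0],[0,0,0],[0,0,0],[0,0,0],[0,0,0],[0,0,0]]'

```text
time_s: 4.6
tcp_pos: [562.2, 65.1, 260.8]
ee_rot: [-1.661, -2.667, -0.001]
force: [0.3, -1.0, -3.6]
finger_gap: 38.8
```

```bash
python3 - <<'E'
from h import *
s=manip.observe();c=calibration("wrist");im=read_camera("wrist")
np.savez("w2.npz",im=im,**{k:np.array(v) for k,v in c.items()})
print(s["time_s"],s["tcp_pos"],s["ee_rot"],s["qpos"],s["force"],s["finger_gap"],proj(c,[533.5,133,190]))
cv2.imwrite("pics/w2.png",im)
E
```

```text
4.6 [562.15536579  65.14606692 260.82951372] [-1.66100654e+00 -2.66654640e+00 -5.16685721e-04] [-1.15858456e-01  8.32585799e-03  5.19078447e-02  1.61426543e+00
  3.10460473e-04  9.98325105e-01] [ 0.28608237 -1.01259555 -3.6272326 ] 38.837174625550304 [325.91428145  93.4966461 ]
```

View pics/w2.png

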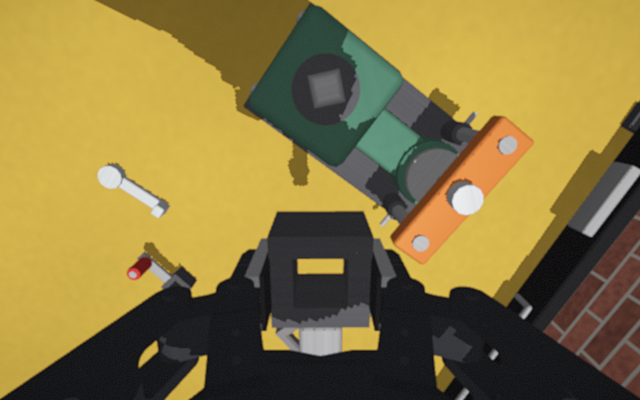

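The wrist view shows the bright square on the shaft at about (326,89), turned a few degrees. The held hub's top face runs from (272,212) and (370,212) downward, with the hole at (297–344, 258–287). I'll enlarge both.

```bash
python3 - <<'E'
from h import *
d=np.load("w2.npz");im=d["im"]
a=cv2.resize(im[60:120,296:356],(480,480),interpolation=cv2.INTER_CUBIC); a=cv2.convertScaleAbs(a,alpha=1.8)
b=cv2.resize(im[200:360,260:380],(360,480),interpolation=cv2.INTER_CUBIC);b=cv2.convertScaleAbs(b,alpha=2.0)
cv2.imwrite("pics/w2c.png",cv2.convertScaleAbs(np.hstack([a,b])))
E
```

```text
(no output)
```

View pics/w2c.png

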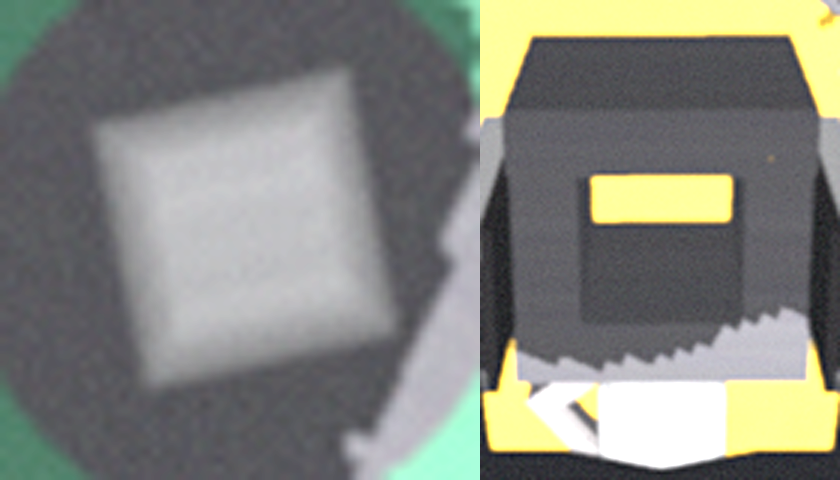

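```bash
python3 - <<'E'
from h import *
from scipy.spatial.transform import Rotation as Ro
d=np.load("w2.npz");c={k:d[k] for k in("fx","fy","cx","cy","R","t")}
tcp=np.array([562.155,65.146,260.83])
f=lambda p,s,o:[(x/s+o[0]-.5+.5/s,y/s+o[1]-.5+.5/s) for x,y in p]
def show(n,px,z):
    P=np.array([onz(c,*p,z)[:2] for p in px]); e=np.roll(P,-1,0)-P
    print(n,"ctr",P.mean(0).round(2),"sides",np.linalg.norm(e,axis=1).round(1),"ang",(np.degrees(np.arctan2(e[:,1],e[:,0]))).round(1)); return P.mean(0)
sq=f([(97,125),(350,70),(397,330),(150,387)],8,(296,60))
show("shaft",sq,184)
# hub top plane = tcp z + k
hub=f([(25,108),(338,108),(327,380),(35,380)],3,(260,200)); hole=f([(100,178),(262,178),(258,323),(103,323)],3,(260,200))
und=f([(54,37),(310,37)],3,(260,200))
yaw=2*np.arctan2(2.66655,1.66101);X=np.array([np.cos(yaw),np.sin(yaw)]);Y=np.array([X[1],-X[0]]);print(np.degrees(yaw))
for z in (283,286,289):
    for n,q in(("hub",hub),("hole",hole)):
        m=show(n+str(z),q,z); print("  tool offs",((m-tcp[:2])@X).round(2),((m-tcp[:2])@Y).round(2))
for z in (253,256,259):
    P=np.array([onz(c,*p,z)[:2] for p in und]); print("under",z,np.linalg.norm(P[1]-P[0]).round(1),((P.mean(0)-tcp[:2])@X).round(2))
E
```

```text
shaft ctr [532.57 136.09] sides [19.8 19.6 19.9 19.9] ang [  37.7  -52.1 -141.3  127.7]
116.16194753410812
hub283 ctr [563.    64.71] sides [40.3 41.  40.8 41. ] ang [  26.1  -63.6 -153.9  115.7]
  tool offs -0.77 0.56
hole283 ctr [563.1   64.34] sides [21.3 21.9 21.3 21.9] ang [  26.1  -64.  -153.9  116. ]
  tool offs -1.14 0.49
hub286 ctr [562.22  66.29] sides [39.3 40.  39.8 39.9] ang [  26.1  -63.6 -153.9  115.7]
  tool offs 1.0 0.56
hole286 ctr [562.32  65.93] sides [20.8 21.4 20.8 21.4] ang [  26.1  -64.  -153.9  116. ]
  tool offs 0.64 0.49
hub289 ctr [561.43  67.88] sides [38.3 38.9 38.8 38.9] ang [  26.1  -63.6 -153.9  115.7]
  tool offs 2.77 0.56
hole289 ctr [561.53  67.53] sides [20.2 20.8 20.2 20.8] ang [  26.1  -64.  -153.9  116. ]
  tool offs 2.41 0.49
under 253 40.3 19.13
under 256 39.5 20.15
under 259 38.7 21.18
```

Call:
send_rows --jaw '[0.03,0.03,0.03,0.03,0.03,0.03,0.03]' --xyz '[[-0.004,0.011,0],[-0.005,0.014,0],[-0.005,0.014,0],[-0.004,0.011,0],[-0.003,0.006,0],[0,0,0],[0,0,0]]' --rotation '[[0,0,4],[0,0,4],[0,0,4],[0,0,0],[0,0,0],[0,0,0],[0,0,0]]'

```text
time_s: 5.35
tcp_pos: [541.4, 119.1, 260.4]
ee_rot: [1.378, 2.823, -0.0]
force: [0.0, 0.5, -4.6]
finger_gap: 38.8
```

```bash
python3 - <<'E'
from h import *
s=manip.observe();c=calibration("wrist");im=read_camera("wrist")
np.savez("w3.npz",im=im,tcp=s["tcp_pos"],**{k:np.array(v) for k,v in c.items()})
print(s["time_s"],s["tcp_pos"],s["ee_rot"],s["finger_gap"],proj(c,[532.6,136.1,184]))
u,v=proj(c,[532.6,136.1,184]).astype(int)
a=cv2.resize(im[v-40:v+40,u-40:u+40],(480,480),interpolation=cv2.INTER_CUBIC);a=cv2.convertScaleAbs(a,alpha=1.8)
t=read_camera("top")[110:250,150:310]
cv2.imwrite("pics/w3.png",a[:,:]); print("crop origin",u-40,v-40)
cv2.imwrite("pics/top1.png",read_camera("top"))
E
```

```text
5.35 [541.37836661 119.09809393 260.38081825] [ 1.37789319e+00  2.82299617e+00 -2.22034486e-04] 38.80621588953949 [324.10345771 178.9780965 ]
crop origin 284 138
```

View pics/w3.png

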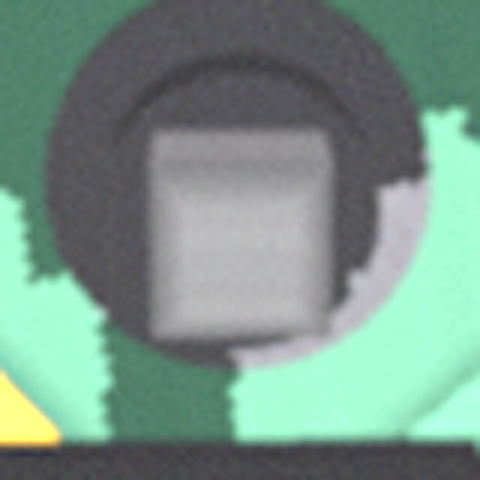

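The square sits upright in the picture at crop (150–330, 130–338), so yaw is aligned to within about a degree. The hub's front underside edge is at y≈445. I'll compare these positions.

```bash
python3 - <<'E'
from h import *
d=np.load("w3.npz");c={k:d[k] for k in("fx","fy","cx","cy","R","t")};tcp=d["tcp"]
yaw=2*np.arctan2(2.823,1.37789);X=np.array([np.cos(yaw),np.sin(yaw)]);Y=np.array([X[1],-X[0]])
g=lambda x,y:(x/6+284-.42,y/6+138-.42)
rear=onz(c,*g(240,338),184)[:2];front=onz(c,*g(241,130),165)[:2]
print(np.degrees(yaw),np.linalg.norm(front-rear),"ctr",(rear+front)/2)
o=(rear+front)/2-tcp[:2];print("offset from tcp X,Y",o@X,o@Y)
for a,b in(((151,330),(330,330)),((151,135),(331,133))):
  p,q=onz(c,*g(*a),184)[:2],onz(c,*g(*b),184)[:2];print("w",np.linalg.norm(q-p),np.degrees(np.arctan2(*(q-p)[::-1])))
# round collar top r17 z165: left x=48, right 430 boss? 
im=d["im"];h=cv2.convertScaleAbs(im,alpha=1.8)
und=onz(c,*g(240,442),tcp[2]-5.2)[:2]-tcp[:2];print("hub front edge X (expect ~20.6)",und@X)
t=cv2.imread("pics/top1.png")[110:250,150:310];cv2.imwrite("pics/top1c.png",cv2.resize(t,None,fx=4,fy=4,interpolation=cv2.INTER_CUBIC))
E
```

```text
127.9665277818948 20.307198096386003 ctr [532.57284396 135.82605069]
offset from tcp X,Y 18.60499057396705 3.3490435319779586
w 20.12585572651902 37.94299156142695
w 19.6955072336089 38.587410866395615
hub front edge X (expect ~20.6) 20.246886519299434
```

View pics/top1c.png

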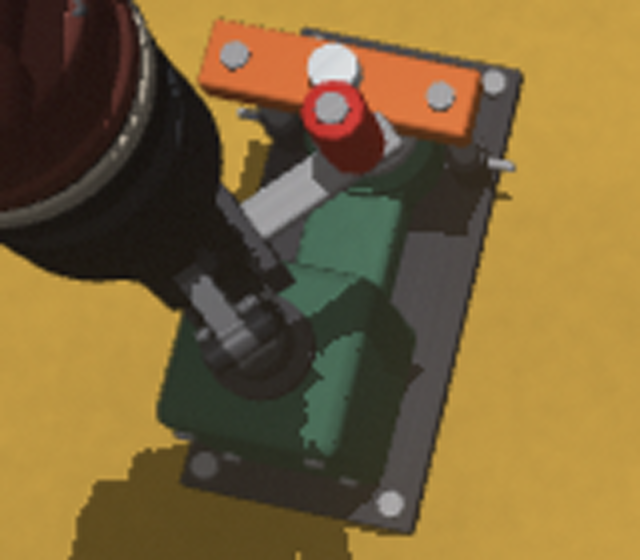

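Call:
send_rows --jaw '[0.03,0.03,0.03,0.03,0.03,0.03,0.03]' --xyz '[[-0.003,0.006,0],[-0.003,0.006,0],[-0.0029,0.004,-0.01],[0,0,-0.02],[0,0,-0.02],[0,0,0],[0,0,0]]' --rotation '[[0,0,0.2],[0,0,0],[0,0,0],[0,0,0],[0,0,0],[0,0,0],[0,0,0]]'

```text
time_s: 6.2
tcp_pos: [531.9, 135.8, 210.2]
ee_rot: [-1.371, -2.826, 0.0]
force: [0.1, -1.0, -2.2]
finger_gap: 39.3
```

Call:
send_rows --jaw '[0.03,0.03,0.03,0.03,0.03,0.03,0.03]' --xyz '[[0,0,-0.006],[0,0,-0.006],[0,0,-0.003],[0,0,-0.003],[0,0,-0.003],[0,0,-0.002],[0,0,0]]' --rotation '[[0,0,0],[0,0,0],[0,0,0],[0,0,0],[0,0,0],[0,0,0],[0,0,0]]'

```text
time_s: 6.9
tcp_pos: [532.2, 135.6, 187.0]
ee_rot: [-1.371, -2.826, 0.0]
force: [0.7, 0.0, -3.1]
finger_gap: 38.7
```

Call:
send_rows --jaw '[0.03,0.03,0.03,0.03,0.03]' --xyz '[[0,0,-0.002],[0,0,-0.002],[0,0,-0.002],[0,0,-0.002],[0,0,0]]' --rotation '[[0,0,0],[0,0,0],[0,0,0],[0,0,0],[0,0,0]]'

```text
time_s: 7.4
tcp_pos: [532.2, 135.6, 179.0]
ee_rot: [-1.371, -2.826, 0.0]
force: [-0.1, -0.9, -4.1]
finger_gap: 39.1
```

Call:
send_rows --jaw '[0.03,0.03,0.03,0.03,0.03,0.03]' --xyz '[[0,0,-0.002],[0,0,-0.002],[0,0,-0.002],[0,0,-0.001],[0,0,-0.001],[0,0,0]]' --rotation '[[0,0,0],[0,0,0],[0,0,0],[0,0,0],[0,0,0],[0,0,0]]'

```text
time_s: 8.0
tcp_pos: [532.3, 135.6, 171.2]
ee_rot: [-1.371, -2.826, -0.0]
force: [0.5, 0.1, -2.4]
finger_gap: 38.9
```

Call:
send_rows --jaw '[0.03,0.03,0.03,0.03]' --xyz '[[0,0,-0.001],[0,0,-0.001],[0,0,-0.0005],[0,0,0]]' --rotation '[[0,0,0],[0,0,0],[0,0,0],[0,0,0]]'

```text
time_s: 8.4
tcp_pos: [532.5, 135.6, 170.1]
ee_rot: [1.371, 2.826, 0.001]
force: [-2.9, -0.2, 4.1]
finger_gap: 39.1
```

Call:
send_rows --jaw '[0.06,0.0854,0.0854,0.0854,0.0854,0.0854,0.0854,0.0854]' --xyz '[[0,0,0],[0,0,0],[0,0,0.01],[0,0,0.03],[0,0,0.04],[0,0,0.01],[0.022,-0.028,0],[0.021,-0.027,0]]' --rotation '[[0,0,0],[0,0,0],[0,0,0],[0,0,0],[0,0,0],[0,0,0],[0,0,0],[0,0,0]]'

```text
time_s: 9.2
tcp_pos: [576.3, 80.4, 260.3]
ee_rot: [1.368, 2.826, 0.001]
force: [-1.3, 0.1, -0.2]
finger_gap: 85.2
```

```bash
python3 - <<'E'
from h import *
s=manip.observe();c=calibration("scene");im=read_camera("scene");np.savez("s1.npz",im=im)
print(s["time_s"],s["tcp_pos"],s["force"],s["finger_gap"])
print("proj handle top",proj(c,[575.6,80.7,239]),"hub top",proj(c,[532.3,135.7,195]))
n,l,st,ce=cv2.connectedComponentsWithStats(red(im));print([(st[i],ce[i].round(1)) for i in range(1,n) if st[i][4]>25])
cv2.imwrite("pics/s1.png",cv2.resize(im[150:370,300:480],None,fx=2.7,fy=2.7,interpolation=cv2.INTER_CUBIC))
E
```

```text
9.2 [576.28588908  80.36249645 260.28264039] [-1.28579937  0.13144698 -0.15720201] 85.17764302753777
proj handle top [381.99492279 184.46851574] hub top [418.50778277 200.17101937]
[]
```

View pics/s1.png

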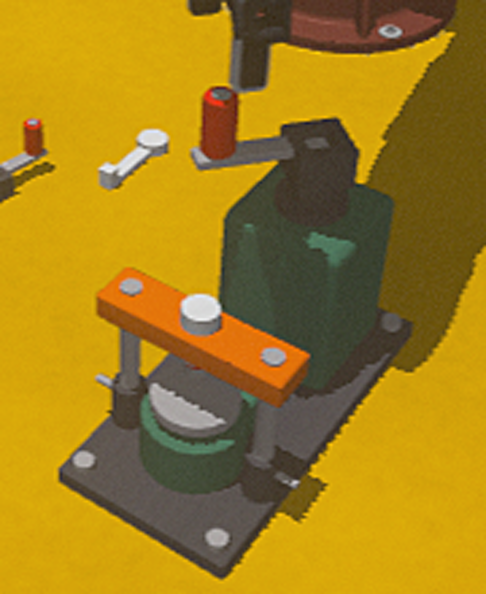

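The crop shows the hub down on the shoulder with the handle top at full-frame (381,184). I predicted (382,184.5), so the crank is seated and turned as expected. I'm grasping the handle.

Call:
send_rows --jaw '[0.0854,0.0854,0.0854,0.05,0.015,0.015,0.015,0.015]' --xyz '[[-0.0005,0.0003,-0.025],[0,0,-0.025],[0,0,-0.01],[0,0,0],[0,0,0],[0,0,0],[0,0,0],[0,0,0]]' --rotation '[[0,0,0],[0,0,0],[0,0,0],[0,0,0],[0,0,0],[0,0,0],[0,0,0],[0,0,0]]' --grip_force 60

```text
time_s: 10.05
tcp_pos: [575.5, 80.8, 199.9]
ee_rot: [1.371, 2.825, 0.001]
force: [0.9, -0.5, 3.1]
finger_gap: 22.5
```

```bash
cat > plan.py <<'E'
import sys;from h import *
# python3 plan.py startdeg step n : rows along the circle (m), clockwise, using measured centre
C=np.array([532.3,135.7]);r=70.
a0,st,n=map(float,sys.argv[1:]);a=np.radians(a0-st*np.arange(n+1))
P=C+r*np.c_[np.cos(a),np.sin(a)]
s=manip.observe();q=s["tcp_pos"][:2]-C;th=np.arctan2(q[1],q[0]);f=s["force"]
print("t",s["time_s"],"meas ang",np.degrees(th).round(2),"r",np.linalg.norm(q).round(2),"tangF(cw resist)",round(float(f[:2]@[-np.sin(th),np.cos(th)]),2),"rad",round(float(f[:2]@[np.cos(th),np.sin(th)]),2),"fz",f[2].round(1),"gap",s["finger_gap"].round(1))
p=np.round(P/1000,4);print([[float(x) for x in list(v)+[0]] for v in np.diff(p,axis=0).round(4)])
E
python3 plan.py -51.8 6 8; python3 - <<'E'
from h import *; print(manip.observe())
E
```

```text
{'time_s': 10.05, 'qpos': array([-8.53602256e-02,  3.96199412e-02, -2.69452439e-02,  1.50233009e+00,
       -1.74694055e-04,  8.18109048e-01]), 'qvel': array([-0.00097914,  0.00067286, -0.00246452, -0.0009255 ,  0.00072133,
        0.0001218 ]), 'joint_torque': array([ 4.95157745e-01, -5.10139203e+01,  4.88069236e+01,  2.23158114e-01,
        1.41588869e-01, -2.64546288e-03]), 'tcp_pos': array([575.47528379,  80.77805852, 199.91863415]), 'ee_rot': array([1.37058756e+00, 2.82481003e+00, 8.13072738e-04]), 'force': array([ 0.9306343 , -0.51123317,  3.05788827]), 'ft_torque': array([-0.1210852 , -0.09440609, -0.03910158]), 'finger_gap': 22.459523690119877}Traceback (most recent call last):
  File "plan.py", line 7, in <module>
    print("t",s["time_s"],"meas ang",np.degrees(th).round(2),"r",np.linalg.norm(q).round(2),"tangF(cw resist)",round(float(f[:2]@[-np.sin(th),np.cos(th)]),2),"rad",round(float(f[:2]@[np.cos(th),np.sin(th)]),2),"fz",f[2].round(1),"gap",s["finger_gap"].round(1))
                                                                                                                                                                                                                                           ^^^^^^^^^^^^^^^^^^^^^
AttributeError: 'float' object has no attribute 'round'
```

```bash
sed -i 's/s\["finger_gap"\].round(1)/round(float(s["finger_gap"]),1)/' plan.py; python3 plan.py -51.8 6 8
```

```text
t 10.05 meas ang -51.83 r 69.86 tangF(cw resist) 0.42 rad 0.98 fz 3.1 gap 22.5
[[-0.006, -0.0042, 0.0], [-0.0064, -0.0036, 0.0], [-0.0067, -0.0029, 0.0], [-0.007, -0.0022, 0.0], [-0.0072, -0.0014, 0.0], [-0.0073, -0.0006, 0.0], [-0.0073, 0.0001, 0.0], [-0.0073, 0.0008, 0.0]]
```

Call:
send_rows --jaw '[0.015,0.015,0.015,0.015,0.015,0.015,0.015,0.015]' --xyz '[[-0.006,-0.0042,0],[-0.0064,-0.0036,0],[-0.0067,-0.0029,0],[-0.007,-0.0022,0],[-0.0072,-0.0014,0],[-0.0073,-0.0006,0],[-0.0073,0.0001,0],[-0.0073,0.0008,0]]' --rotation '[[0,0,0],[0,0,0],[0,0,0],[0,0,0],[0,0,0],[0,0,0],[0,0,0],[0,0,0]]'

```text
time_s: 10.85
tcp_pos: [521.2, 66.0, 200.1]
ee_rot: [1.37, 2.821, 0.002]
force: [9.5, -2.0, 2.4]
finger_gap: 22.6
```

```bash
python3 plan.py -99.8 6 8;python3 plan.py -147.8 6 8;python3 plan.py -195.8 6 8|tail -1
```

```text
t 10.85 meas ang -99.05 r 70.59 tangF(cw resist) 9.66 rad 0.44 fz 2.4 gap 22.6
[[-0.0072, 0.0016, 0.0], [-0.0069, 0.0024, 0.0], [-0.0066, 0.0031, 0.0], [-0.0063, 0.0037, 0.0], [-0.0059, 0.0044, 0.0], [-0.0054, 0.005, 0.0], [-0.0048, 0.0055, 0.0], [-0.0042, 0.006, 0.0]]
t 10.85 meas ang -99.05 r 70.59 tangF(cw resist) 9.66 rad 0.44 fz 2.4 gap 22.6
[[-0.0036, 0.0064, 0.0], [-0.0029, 0.0067, 0.0], [-0.0022, 0.007, 0.0], [-0.0014, 0.0072, 0.0], [-0.0006, 0.0073, 0.0], [0.0001, 0.0073, 0.0], [0.0008, 0.0073, 0.0], [0.0016, 0.0072, 0.0]]
[[0.0024, 0.0069, 0.0], [0.0031, 0.0066, 0.0], [0.0037, 0.0063, 0.0], [0.0044, 0.0059, 0.0], [0.005, 0.0054, 0.0], [0.0055, 0.0048, 0.0], [0.006, 0.0042, 0.0], [0.0064, 0.0036, 0.0]]
```

Call:
send_rows --jaw '[0.015,0.015,0.015,0.015,0.015,0.015,0.015,0.015]' --xyz '[[-0.0072,0.0016,0],[-0.0069,0.0024,0],[-0.0066,0.0031,0],[-0.0063,0.0037,0],[-0.0059,0.0044,0],[-0.0054,0.005,0],[-0.0048,0.0055,0],[-0.0042,0.006,0]]' --rotation '[[0,0,0],[0,0,0],[0,0,0],[0,0,0],[0,0,0],[0,0,0],[0,0,0],[0,0,0]]'

```text
time_s: 11.65
tcp_pos: [473.1, 97.0, 199.9]
ee_rot: [1.371, 2.822, -0.002]
force: [3.4, -7.9, 3.7]
finger_gap: 22.8
```

```bash
python3 plan.py -147.8 6 1; python3 - <<'E'
from h import *
im=read_camera("scene"); cv2.imwrite("pics/s2.png",cv2.resize(im[230:340,320:430],(770,560)[:1]*2,interpolation=cv2.INTER_CUBIC)[:600])
E
```

```text
t 11.65 meas ang -146.85 r 70.7 tangF(cw resist) 8.49 rad 1.44 fz 3.7 gap 22.8
[[-0.0036, 0.0064, 0.0]]
```

Call:
send_rows --jaw '[0.015,0.015,0.015,0.015]' --xyz '[[-0.0036,0.0064,0],[-0.0029,0.0067,0],[-0.0022,0.007,0],[-0.0014,0.0072,0]]' --rotation '[[0,0,0],[0,0,0],[0,0,0],[0,0,0]]'

```text
time_s: 12.1
tcp_pos: [462.5, 124.3, 199.8]
ee_rot: [1.372, 2.823, -0.004]
force: [1.9, -8.4, 5.4]
finger_gap: 22.8
```

```bash
python3 plan.py 0 6 60 | tail -1 > /dev/null; python3 plan.py -171.8 6 1|head -1
```

```text
t 12.1 meas ang -170.76 r 70.72 tangF(cw resist) 8.6 rad -0.48 fz 5.4 gap 22.8
```

Call:
send_rows --jaw '[0.015,0.015,0.015,0.015]' --xyz '[[-0.0006,0.0073,0],[0.0001,0.0073,0],[0.0008,0.0073,0],[0.0016,0.0072,0]]' --rotation '[[0,0,0],[0,0,0],[0,0,0],[0,0,0]]'

```text
time_s: 12.5
tcp_pos: [463.9, 153.5, 199.6]
ee_rot: [1.372, 2.824, -0.005]
force: [-1.2, -8.4, 5.2]
finger_gap: 22.9
```

```bash
python3 plan.py -195.8 6 1|head -1; python3 plan.py -243.8 6 18|tail -1
```

```text
t 12.5 meas ang 165.4 r 70.63 tangF(cw resist) 8.47 rad -0.96 fz 5.2 gap 22.9
[[0.0067, 0.0029, 0.0], [0.007, 0.0022, 0.0], [0.0072, 0.0014, 0.0], [0.0073, 0.0006, 0.0], [0.0073, -0.0001, 0.0], [0.0073, -0.0008, 0.0], [0.0072, -0.0016, 0.0], [0.0069, -0.0024, 0.0], [0.0066, -0.0031, 0.0], [0.0063, -0.0037, 0.0], [0.0059, -0.0044, 0.0], [0.0054, -0.005, 0.0], [0.0048, -0.0055, 0.0], [0.0042, -0.006, 0.0], [0.0036, -0.0064, 0.0], [0.0029, -0.0067, 0.0], [0.0022, -0.007, 0.0], [0.0014, -0.0072, 0.0]]
```

Call:
send_rows --jaw '[0.015,0.015,0.015,0.015]' --xyz '[[0.0024,0.0069,0],[0.0031,0.0066,0],[0.0037,0.0063,0],[0.0044,0.0059,0]]' --rotation '[[0,0,0],[0,0,0],[0,0,0],[0,0,0]]'

```text
time_s: 12.9
tcp_pos: [477.0, 179.4, 199.5]
ee_rot: [1.372, 2.825, -0.005]
force: [-5.3, -7.9, 6.8]
finger_gap: 23.0
```

```bash
python3 plan.py -219.8 6 1|head -1
```

```text
t 12.9 meas ang 141.67 r 70.47 tangF(cw resist) 9.44 rad -0.74 fz 6.8 gap 23.0
```

Call:
send_rows --jaw '[0.015,0.015,0.015,0.015]' --xyz '[[0.005,0.0054,0],[0.0055,0.0048,0],[0.006,0.0042,0],[0.0064,0.0036,0]]' --rotation '[[0,0,0],[0,0,0],[0,0,0],[0,0,0]]'

```text
time_s: 13.3
tcp_pos: [499.4, 197.8, 199.4]
ee_rot: [-1.371, -2.826, 0.004]
force: [-7.6, -6.0, 8.7]
finger_gap: 22.8
```

```bash
python3 plan.py -243.8 6 1|head -1
```

```text
t 13.3 meas ang 117.91 r 70.22 tangF(cw resist) 9.47 rad -1.75 fz 8.7 gap 22.8
```

Call:
send_rows --jaw '[0.015,0.015,0.015,0.015]' --xyz '[[0.0067,0.0029,0.0003],[0.007,0.0022,0.0003],[0.0072,0.0014,0],[0.0073,0.0006,0]]' --rotation '[[0,0,0],[0,0,0],[0,0,0],[0,0,0]]'

```text
time_s: 13.7
tcp_pos: [527.1, 205.4, 199.7]
ee_rot: [-1.37, -2.824, 0.003]
force: [-9.7, -1.9, 7.3]
finger_gap: 22.8
```

```bash
python3 plan.py -267.8 6 1|head -1
```

```text
t 13.7 meas ang 94.25 r 69.86 tangF(cw resist) 9.8 rad -1.16 fz 7.3 gap 22.8
```

Call:
send_rows --jaw '[0.015,0.015,0.015,0.015]' --xyz '[[0.0073,-0.0001,0],[0.0073,-0.0008,0],[0.0072,-0.0016,0],[0.0069,-0.0024,0]]' --rotation '[[0,0,0],[0,0,0],[0,0,0],[0,0,0]]'

```text
time_s: 14.1
tcp_pos: [555.8, 201.2, 199.8]
ee_rot: [-1.369, -2.824, 0.001]
force: [-7.7, 3.5, 7.3]
finger_gap: 22.7
```

```bash
python3 plan.py -291.8 6 1|head -1;  python3 plan.py -351.8 6 20|tail -1
```

```text
t 14.1 meas ang 70.26 r 69.61 tangF(cw resist) 8.38 rad 0.69 fz 7.3 gap 22.7
[[0.0006, -0.0073, 0.0], [-0.0001, -0.0073, 0.0], [-0.0008, -0.0073, 0.0], [-0.0016, -0.0072, 0.0], [-0.0024, -0.0069, 0.0], [-0.0031, -0.0066, 0.0], [-0.0037, -0.0063, 0.0], [-0.0044, -0.0059, 0.0], [-0.005, -0.0054, 0.0], [-0.0055, -0.0048, 0.0], [-0.006, -0.0042, 0.0], [-0.0064, -0.0036, 0.0], [-0.0067, -0.0029, 0.0], [-0.007, -0.0022, 0.0], [-0.0072, -0.0014, 0.0], [-0.0073, -0.0006, 0.0], [-0.0073, 0.0001, 0.0], [-0.0073, 0.0008, 0.0], [-0.0072, 0.0016, 0.0], [-0.0069, 0.0024, 0.0]]
```

Call:
send_rows --jaw '[0.015,0.015,0.015,0.015]' --xyz '[[0.0066,-0.0031,0.0003],[0.0063,-0.0037,0],[0.0059,-0.0044,0],[0.0054,-0.005,0]]' --rotation '[[0,0,0],[0,0,0],[0,0,0],[0,0,0]]'

```text
time_s: 14.5
tcp_pos: [580.4, 185.9, 200.0]
ee_rot: [-1.368, -2.825, -0.003]
force: [-5.6, 7.2, 4.5]
finger_gap: 22.5
```

```bash
python3 plan.py -315.8 6 1|head -1
```

```text
t 14.5 meas ang 46.24 r 69.48 tangF(cw resist) 9.02 rad 1.32 fz 4.5 gap 22.5
```

Call:
send_rows --jaw '[0.015,0.015,0.015,0.015]' --xyz '[[0.0048,-0.0055,0],[0.0042,-0.006,0],[0.0036,-0.0064,0],[0.0029,-0.0067,0]]' --rotation '[[0,0,0],[0,0,0],[0,0,0],[0,0,0]]'

```text
time_s: 14.9
tcp_pos: [596.8, 161.7, 200.2]
ee_rot: [-1.368, -2.826, -0.006]
force: [-0.7, 9.6, 2.7]
finger_gap: 22.5
```

```bash
python3 plan.py -339.8 6 1|head -1
```

```text
t 14.9 meas ang 21.95 r 69.51 tangF(cw resist) 9.16 rad 2.9 fz 2.7 gap 22.5
```

Call:
send_rows --jaw '[0.015,0.015,0.015,0.015]' --xyz '[[0.0022,-0.007,0],[0.0014,-0.0072,0],[0.0006,-0.0073,0],[-0.0001,-0.0073,0]]' --rotation '[[0,0,0],[0,0,0],[0,0,0],[0,0,0]]'

```text
time_s: 15.3
tcp_pos: [601.9, 132.7, 200.4]
ee_rot: [1.369, 2.827, 0.007]
force: [4.1, 8.6, 0.5]
finger_gap: 22.8
```

```bash
python3 plan.py -363.8 6 1|head -1
```

```text
t 15.3 meas ang -2.5 r 69.63 tangF(cw resist) 8.78 rad 3.72 fz 0.5 gap 22.8
```

Call:
send_rows --jaw '[0.015,0.015,0.015,0.015]' --xyz '[[-0.0008,-0.0073,0],[-0.0016,-0.0072,0],[-0.0024,-0.0069,0],[-0.0031,-0.0066,0]]' --rotation '[[0,0,0],[0,0,0],[0,0,0],[0,0,0]]'

```text
time_s: 15.7
tcp_pos: [594.5, 104.1, 200.4]
ee_rot: [1.369, 2.825, 0.006]
force: [7.3, 7.0, -1.0]
finger_gap: 22.8
```

```bash
python3 plan.py -387.8 6 1|head -1
```

```text
t 15.7 meas ang -26.96 r 69.79 tangF(cw resist) 9.58 rad 3.31 fz -1.0 gap 22.8
```

Call:
send_rows --jaw '[0.015,0.015,0.015,0.015]' --xyz '[[-0.0037,-0.0063,0],[-0.0044,-0.0059,0],[-0.005,-0.0054,-0.0002],[-0.0055,-0.0048,-0.0002]]' --rotation '[[0,0,0],[0,0,0],[0,0,0],[0,0,0]]'

```text
time_s: 16.1
tcp_pos: [576.2, 81.0, 200.3]
ee_rot: [1.369, 2.823, 0.005]
force: [9.3, 3.2, 0.3]
finger_gap: 22.5
```

```bash
python3 plan.py -411.8 6 1|head -1;python3 - <<'E'
from h import *
a=cv2.imread("pics/scene0.png")[230:340,320:430];b=read_camera("scene")[230:340,320:430]
cv2.imwrite("pics/s3.png",np.hstack([cv2.resize(x,(400,400),interpolation=cv2.INTER_CUBIC) for x in(a,b)]))
E
```

```text
t 16.1 meas ang -51.22 r 70.14 tangF(cw resist) 9.3 rad 3.32 fz 0.3 gap 22.5
```

View pics/s3.png

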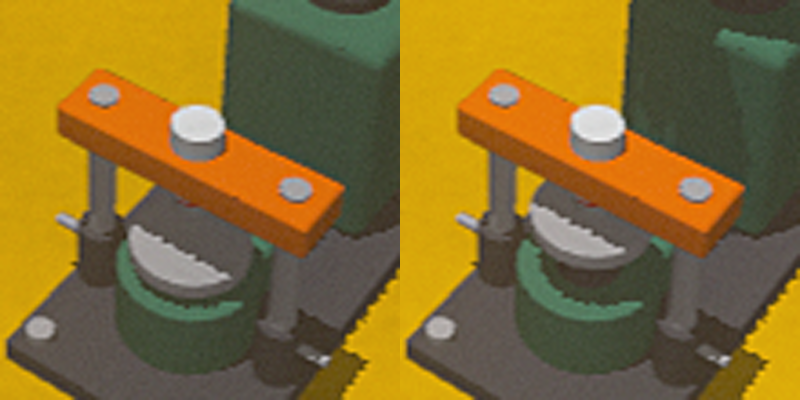

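The pair shows the anvil clearly risen, its front lip moving from y≈295 to y≈268, with a gap still left under the red band at (590,206). I'll continue winding.

Call:
send_rows --jaw '[0.015,0.015,0.015,0.015]' --xyz '[[-0.006,-0.0042,0],[-0.0064,-0.0036,0],[-0.0067,-0.0029,0],[-0.007,-0.0022,0]]' --rotation '[[0,0,0],[0,0,0],[0,0,0],[0,0,0]]'

```text
time_s: 16.55
tcp_pos: [550.1, 67.6, 200.3]
ee_rot: [1.37, 2.823, 0.004]
force: [8.5, 0.7, -0.1]
finger_gap: 22.8
```

```bash
python3 plan.py -411.8 6 1|head -1
```

```text
t 16.55 meas ang -75.31 r 70.35 tangF(cw resist) 8.39 rad 1.52 fz -0.1 gap 22.8
```

Call:
send_rows --jaw '[0.015,0.015,0.015]' --xyz '[[-0.0072,-0.0014,0],[-0.0073,-0.0006,0],[-0.0073,0.0001,0]]' --rotation '[[0,0,0],[0,0,0],[0,0,0]]'

```text
time_s: 16.85
tcp_pos: [528.4, 65.4, 200.3]
ee_rot: [1.37, 2.822, 0.003]
force: [10.2, -1.6, -0.2]
finger_gap: 22.7
```

```bash
python3 plan.py -411.8 6 1|head -1
```

```text
t 16.85 meas ang -93.15 r 70.46 tangF(cw resist) 10.23 rad 1.01 fz -0.2 gap 22.7
```

Call:
send_rows --jaw '[0.015,0.015,0.015]' --xyz '[[-0.0073,0.0008,0],[-0.0072,0.0016,0],[-0.0069,0.0024,0]]' --rotation '[[0,0,0],[0,0,0],[0,0,0]]'

```text
time_s: 17.15
tcp_pos: [507.2, 69.8, 200.3]
ee_rot: [1.37, 2.821, 0.001]
force: [10.4, -4.4, -0.6]
finger_gap: 22.7
```

```bash
python3 plan.py -411.8 6 1|head -1
```

```text
t 17.15 meas ang -110.83 r 70.54 tangF(cw resist) 11.25 rad 0.39 fz -0.6 gap 22.7
```

Call:
send_rows --jaw '[0.015,0.015]' --xyz '[[-0.0066,0.0031,0],[-0.0063,0.0037,0]]' --rotation '[[0,0,0],[0,0,0]]'

```text
time_s: 17.35
tcp_pos: [494.3, 76.2, 200.3]
ee_rot: [1.37, 2.82, -0.0]
force: [10.4, -6.2, -2.6]
finger_gap: 22.7
```

```bash
python3 plan.py -411.8 6 1|head -1
```

```text
t 17.35 meas ang -122.53 r 70.59 tangF(cw resist) 12.08 rad -0.37 fz -2.6 gap 22.7
```

Call:
send_rows --jaw '[0.015]' --xyz '[[-0.0059,0.0044,0]]' --rotation '[[0,0,0]]'

```text
time_s: 17.45
tcp_pos: [488.4, 80.4, 200.3]
ee_rot: [1.371, 2.82, -0.001]
force: [10.4, -8.3, 0.0]
finger_gap: 22.4
```

```bash
python3 plan.py -411.8 6 1|head -1
```

```text
t 17.45 meas ang -128.42 r 70.63 tangF(cw resist) 13.34 rad 0.01 fz 0.0 gap 22.4
```

Call:
send_rows --jaw '[0.015]' --xyz '[[-0.0054,0.005,0]]' --rotation '[[0,0,0]]'

```text
time_s: 17.55
tcp_pos: [483.0, 85.2, 200.3]
ee_rot: [1.371, 2.82, -0.002]
force: [9.7, -8.1, -1.0]
finger_gap: 22.8
```

```bash
python3 plan.py -411.8 6 1|head -1
```

```text
t 17.55 meas ang -134.3 r 70.61 tangF(cw resist) 12.58 rad -1.0 fz -1.0 gap 22.8
```

Call:
send_rows --jaw '[0.015,0.015]' --xyz '[[-0.002,0.002,0],[0,0,0]]' --rotation '[[0,0,0],[0,0,0]]'

```text
time_s: 17.75
tcp_pos: [480.7, 87.4, 200.2]
ee_rot: [1.37, 2.821, -0.002]
force: [7.7, -8.3, 0.1]
finger_gap: 22.5
```

```bash
python3 plan.py -411.8 6 1|head -1
```

```text
t 17.75 meas ang -136.87 r 70.64 tangF(cw resist) 11.36 rad 0.09 fz 0.1 gap 22.5
```

Fitting the readings (baseline 9.04 N, 2 N/mm) puts contact at about -92° and the handle now at -136.9°. That is about 2.5 mm of compression, so I'm letting go.

Call:
send_rows --jaw '[0.04,0.0854,0.0854,0.0854,0.0854,0.0854,0.0854,0.0854]' --xyz '[[0,0,0],[0,0,0],[0,0,0],[0,0,0.01],[0,0,0.03],[0,0,0.04],[0,0,0.04],[0,0,0]]' --rotation '[[0,0,0],[0,0,0],[0,0,0],[0,0,0],[0,0,0],[0,0,0],[0,0,0],[0,0,0]]'

```text
time_s: 18.55
tcp_pos: [480.7, 89.1, 325.6]
ee_rot: [1.368, 2.82, 0.005]
force: [0.7, 0.8, 0.6]
finger_gap: 85.5
```

```bash
python3 - <<'E'
from h import *
s=manip.observe();print(s["time_s"],s["tcp_pos"],s["force"],s["finger_gap"])
b=read_camera("scene");c=calibration("scene")
a=np.radians(-136.9);print("handle top exp",proj(c,[532.3+70*np.cos(a),135.7+70*np.sin(a),239]),"hub top",proj(c,[532.3,135.7,195]))
x=cv2.resize(b[165:325,320:480],(480,480),interpolation=cv2.INTER_CUBIC);y=cv2.resize(b[255:315,345:385],(320,480),interpolation=cv2.INTER_CUBIC)
cv2.imwrite("pics/s4.png",np.hstack([x,y]))
E
```

```text
18.55 [480.74553162  89.06464233 325.57937235] [0.66183921 0.84883008 0.5971019 ] 85.51504588717444
handle top exp [404.51686098 159.68742064] hub top [418.50778277 200.17101937]
```

View pics/s4.png

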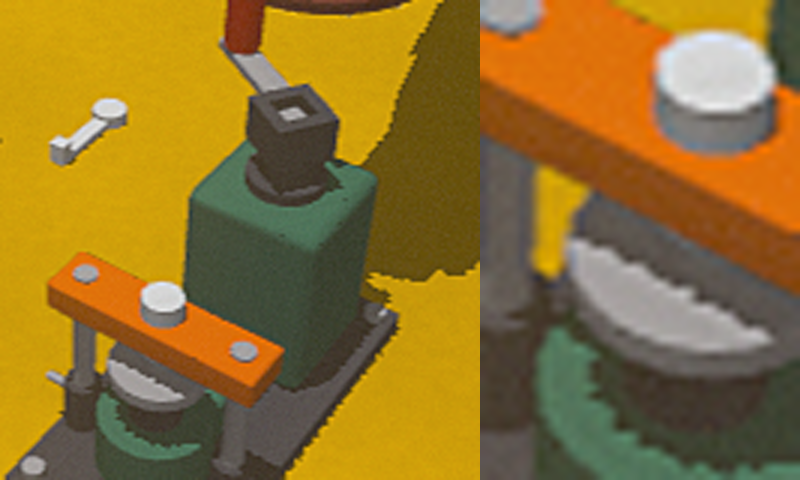

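The hub top is at full-frame (417,202), against (418.5,200) expected when fully seated. The handle is free and the gripper is clear. I'm handing the job in.

```bash
python3 -c "
from bench import manip
print(manip.finish_job())"
```

```text
the job is handed in; nothing more can be done
None
```

I fitted the largest crank fully onto the square shaft and wound it clockwise by its red handle for about 1.2 turns. That should leave the gauge nose pressed in about 2.5 mm, halfway to its stop. I then let go, lifted clear and handed in at about 18.6 s.

- **Crank seated:** it touched the shoulder at the expected height. After release, the hub was within 2 pixels of its fully-down position in the scene picture, with the shaft end visible about 5 mm down the hole.
- **Nose travel:** the resistance at the handle held steady at about 9 N, then rose to 12.6–13.3 N. A fit to those readings put contact about 45° before the stopping point. Single readings scattered by about 1 N, so allow roughly ±0.5 mm on the 2.5 mm. No jump showed to suggest the nose reached its stop.
- **Not confirmed by eye:** the bar hides the nose from the cameras, so the halfway figure rests on force and angle only.
- **Disagreement:** my rough reading from the overhead camera put the shaft about 3 mm off in y from the two wrist views. I used the wrist views, and the crank slid on without resistance.
- **Latch parts:** I never touched the three latch parts, though I did not check their positions again at the end.

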